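Drop an expired carton through a lever-lid returns bin

ROBOT

A 6-joint arm with a two-finger parallel gripper is mounted at the origin on a cart in front of the work surface, level with it; the furniture and walls round the work are solid. World frame = base frame: x ahead of the robot, y to its left, z up, the work surface at z = 0. Lengths are in mm, angles in degrees, forces in N, time in s.
With the tool pointing down it reaches from about 300 to 850 mm from the base axis. Payload 4.2 kg.
Tool frame: the origin (TCP) lies between the finger pads; the fingertips stand ahead of it and the grasp point (between the pads) lies 3 mm ahead of it (nose_length is the z of the fingertips in the tool frame, in mm); z points along the fingers, y is the line along which they close (so a half turn about z gives the same grasp; the last joint's range is limited). The gripper opens to 91 mm and grips with 3 to 60 N. Pads are 32 mm wide; open, the fingers measure 118 mm over their backs; the gripper's body (76 mm by 178 mm) begins 60 mm behind the grasp point.
Start: joints at [74.485, 18.312, 89.639, -0, 72.044, -1.146], TCP at [142.704, 557.025, 235.976] pointing down, gripper open.
Joint ranges: [-177.97, 177.97], [-48.28, 115.42], [12.27, 149.76], [-77.06, 257.06], [2.81, 150.46], [-146.56, 146.56]. Speed limits (degrees/s): [147.25, 147.25, 180, 180, 180, 180].

INTERFACE

Orientations are given as [roll, pitch, yaw] about the fixed x, y, z axes, in that order (R = Rz(yaw) Ry(pitch) Rx(roll)).
In Python, from workcell import state, grab_frame, camera_params, job_done, nose_length gives the robot as it stands.
- The arm moves only by the tool step_arm, never from a script. Its argument "plan" is a list that holds one entry, the list of rows, each a list of 5 numbers: the shift along the tool's x, y, z in cm, then the turn about the tool's z in rad, then the opening, from 0 (shut) to 1 (fully open). In form: [[[x, y, z, turn, gripper], ...]]. A call has 1 to 20 rows; each row is the pose to reach, as a shift and turn from the pose commanded when the call began, along the tool's axes at that moment; what a row does not reach only later rows make up. A row lasts 1/8 s, in which the tool goes at most 62.5 mm and 10.7 degrees, less where a joint would pass 70% of its speed; a pose out of reach is approached as far as the arm can. A call with a gripper value outside its range is refused whole. The fingers move at their own pace and stop on an object; "newtons" is the grip in N (left out, the last holds). Time passes only in rows, so rows that repeat a pose let the fingers close. It gives the time, the measured TCP pose, the force, the opening and the grip force at its end, in the units of the state.
- state(): the state, without advancing time (a new reading comes with each control period).
- grab_frame(name): name is "scene" or "top" or "wrist"; returns the picture (384x512x3 uint8, blue, green, red); there is no depth.
- camera_params(name): a dict with "camera_matrix" (3x3 intrinsics, pixels), "R" (3x3) and "t" (3): a world point X has camera coordinates R X + t; the wrist camera has in their place "mount" (4x4, takes a point from camera to tool coordinates, whose origin is the TCP and whose axes are the flange's). Camera axes: x right, y down, z forward; pixel columns grow to the right and rows downward; lengths in mm; the calibration is good to about 2 mm. A picture is of the moment at which its call begins: read the wrist's pose just before it. camera_params takes no time and is no camera call.
- job_done(): hands the job in; it is judged then, once.
The state is a dict: "time_s": time; "qpos": joint angles; "qvel": joint speeds; "effort": joint torques, N m; "ee_pos": TCP position; "ee_rot": TCP orientation; "force": force on the tool from outside, world axes, zero at the start; "torque": the same for the moment, N m; "gripper_width": finger opening in mm; "gripper_force": force on a finger pad.
Only numpy, scipy, OpenCV 4.12 (cv2) and the standard library are available. Lean on these libraries where they do the work, as an engineer would, in place of code of your own. Each camera call takes 0.05 s, during which the arm holds its last target. There are 200 camera calls.

TASK

An expired medicine carton is waiting on the chute of the medicine returns bin. Press the pad of the bin's side lever all the way down with the fingertips so the lid stands fully open, and keep it there until the carton has slid down into the bin; then let the lever up slowly under the fingertips so the lid comes down without slamming, and leave the bin shut. Do not force the lever against its stop, do not grip anything, do not touch the lid or the carton, and leave the other box and the bottles standing where they are.

Things in the scene. Friction and masses are not known exactly. Their poses are not given: they have to be found in the camera images.
- bin: Medicine returns bin: white sheet-metal box with bare-steel lid, fixed to the desk, 200 (x) by 200 (y) mm, 175 mm high (front wall 112 mm). Origin: centre of its underside, on the desk. x points to its back (away from the robot at yaw 0), y to its left, z up; yaw within 0.3 rad. The steel chute at its front middle is 64 mm wide inside and rises at 33 degrees to x = -200, z = 185 mm.
- bin_lid (a joint): Angle of the lid in rad: 0 shut, grows as its front edge rises, 1.15 fully open. Hinged at the back, 185 mm up; the front edge, with a hanging flap, is 200 mm from the hinge. No damper: moved only by the lever through a link rod, and it falls shut by its own weight and slams if the lever is let go from open.
- bin_lever (a joint): Angle of the side lever in rad: 0 up (lid shut), 0.36 fully down (on its rubber stop buffer, lid fully open). Pressing takes about 2 to 5 N at the pad. The lid's angle is 3.18 times the lever's. The lid's weight always pushes the lever back up.
- lever_pad (a point): Middle of the upper face of the lever's black ribbed rubber pad, 44 (along the lever) by 46 mm, 10 mm thick, at the front end of the lever on the bin's right (-y) side. Moves with the lever: in the bin's frame near (-145, -128, 135) mm with the lever up (front edge of the pad higher, 0.18 rad) and (-150, -128, 75) mm fully down (front edge lower, 0.18 rad). At lever 0 its axes are the bin's.
- lever_pivot (a point): The lever's pivot on the right side wall of the bin, fixed: at (18, -112, 92) mm in the bin's frame. The lever turns about this point round the bin's y axis; the pad's middle is about 163 mm in front of it.
- carton_center (a point): Centre of the expired carton, a white box with red bands, 76 x 46 x 28 mm, 18 to 28 g. At the start it lies lengthwise on the sloping chute and leans against the lid's flap; it slides in by itself as soon as the flap has risen enough. In the bin its centre is lower than 90 mm over the desk.
- upright_box: A tall narrow medicine carton, 51 x 61 x 120 mm, standing loose on the desk to the right of the bin. Origin: centre of its underside. Not part of the job.
- dropper_front: A small white dropper bottle with a coloured screw cap, 23 mm across and 69 mm high, standing loose at the left of the chute, in front of the bin. Origin: centre of its underside. Not part of the job.
- dropper_side: A second dropper bottle of the same size, standing loose near the bin's front left corner. Origin: centre of its underside. Not part of the job.
Mind the look-alikes: they are no part of the job. Leave any green or orange look-alike of the part that bears carton_center alone.

How it is judged (in metres and radians):
On the way, in this order (a step that is already met when the one before it is completed fails the run):
1. the lid is fully open (over 1.0 rad) with the carton lying inside the bin (value of joint bin_lid above 1 rad and x of carton_center in the frame of bin between -0.095 and 0.095 m and y of carton_center in the frame of bin between -0.095 and 0.095 m and z of carton_center in the frame of bin below 0.09 m), for 0.2 s.
2. the lid is shut again, with the carton inside (value of joint bin_lid below 0.03 rad and x of carton_center in the frame of bin between -0.095 and 0.095 m and y of carton_center in the frame of bin between -0.095 and 0.095 m and z of carton_center in the frame of bin below 0.09 m), for 0.2 s.
At the end, for the whole second after the job is handed in: The lid is shut (under 0.03 rad) and still, the carton lies at rest inside the bin (its centre within the walls and lower than 90 mm), and the upright box and both dropper bottles stand within 20 mm of where they were (all of step 2 and velocity of joint bin_lid between -0.1 and 0.1 rad/s and linear speed of carton below 0.02 m/s and distance of each of upright_box, dropper_front, dropper_side from where it was at the start of the episode below 0.02 m); the robot touches nothing.
It fails at once if the lid falls or is driven shut too fast (closing at over 2 rad/s): it slams (velocity of joint bin_lid below -2 rad/s).
It fails at once if the robot touches the lid (over 1 N) (contact force between any of the fingers, the arm and bin_lid above 1 N).
It fails at once if the robot touches the carton (over 0.5 N), or the carton is lifted off the chute (contact force between any of the fingers, the arm and carton above 0.5 N or height (world z) of carton_center above 0.21 m).
It fails at once if the lever is forced (over 60 N between the fingers and the lever), or gripped (the grasp point between the fingers comes down to the pad while they touch the lever) instead of pressed from above (contact force between the fingers and bin_lever above 60 N or (contact force between the fingers and bin_lever above 1 N and z of the grasp point in the frame of lever_pad below 0.008 m)).
It fails at once if the upright box or a dropper bottle is moved more than 20 mm or tipped (distance of any of upright_box, dropper_front, dropper_side from where it was at the start of the episode above 0.02 m or angle between any of upright_box, dropper_front, dropper_side's own z axis and vertical above 0.25 rad).
It also fails if it takes over 40 s, if anything falls off the work surface, if the arm or the gripper's body presses on something with over 40 N, if the wrist force passes 120 N, or if a joint passes its speed limit or range.

## Working session

There is one attempt and no reset: what is moved stays moved. The work goes in short steps, Python scripts to look and compute and a tool call to move; the robot and the scene stay as the last step left them, time stands still between calls to the robot, and variables do not carry over. Pictures are saved under pics/ and viewed, at most 10 in all, crops included, and the job is handed in when it is done.

Besides the shell and the picture viewer there is one more tool, called as name(argument=value, ...) on one line, values as JSON. step_arm: Moves the arm, as the interface text tells. Its arguments: {"type":"object","properties":{"plan":{"type":"array","items":{"type":"array","items":{"type":"array","items":{"type":"number"}}}},"newtons":{"type":"number"}},"required":["plan"]}

```bash
mkdir -p pics; python3 - <<'E'
from workcell import *
import cv2,numpy as np
s=state();print(s['time_s'],s['ee_pos'],s['ee_rot'],s['gripper_width'],nose_length if not callable(nose_length) else nose_length())
for n in("scene","top"):
    cv2.imwrite(f"pics/{n}0.png",grab_frame(n)); p=camera_params(n);print(n,{k:np.round(v,3).tolist() for k,v in p.items()})
E
```

```text
0.0 [142.54678336 556.55579939 235.10657405] [-1.79895616e+02 -1.85074125e-03  1.65633675e+02] 91.15561798884347 22.0
scene {'camera_matrix': [[354.559, 0.0, 255.454], [0.0, 354.559, 199.688], [0.0, 0.0, 1.0]], 'R': [[-0.248, -0.969, -0.001], [-0.587, 0.151, -0.795], [0.771, -0.196, -0.606]], 't': [233.503, 449.583, 462.071]}
top {'camera_matrix': [[359.471, 0.0, 252.652], [0.0, 359.471, 187.776], [0.0, 0.0, 1.0]], 'R': [[0.387, -0.922, 0.009], [-0.873, -0.369, -0.318], [0.297, 0.115, -0.948]], 't': [-151.488, 610.001, 782.718]}
```

View pics/scene0.png

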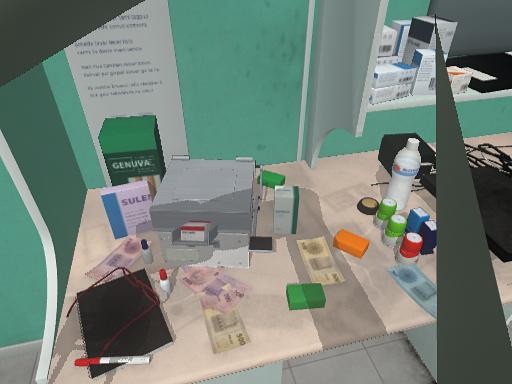

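View pics/top0.png

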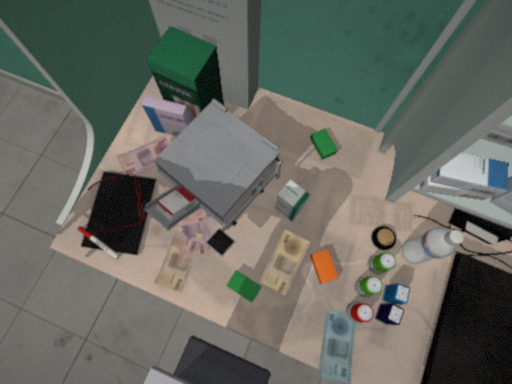

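The pad of the side lever is the black square at scene (261,243) / top (221,242). Other dark things are the notebook (scene 125,310) and the dark boxes at right. The carton is the white and red one at scene (195,232). The look-alikes are green at (306,296) and (272,180), and orange at (351,243).

```bash
cat > h.py <<'E'
from workcell import *
import cv2,numpy as np
def ray(n,uv):
    p=camera_params(n);R=np.array(p['R']);K=np.array(p['camera_matrix']);t=np.array(p['t'])
    d=R.T@np.linalg.inv(K)@np.array([uv[0],uv[1],1.]);return -R.T@t,d/np.linalg.norm(d)
def tri(a,b):
    A=np.zeros((3,3));y=np.zeros(3)
    for n,uv in(("scene",a),("top",b)):
        o,d=ray(n,uv);P=np.eye(3)-np.outer(d,d);A+=P;y+=P@o
    return np.linalg.solve(A,y)
def plane(n,uv,z):
    o,d=ray(n,uv);return o+d*(z-o[2])/d[2]
E
python3 - <<'E'
from h import *
out=[];c={}
for n,(x,y) in(("scene",(261,243)),("top",(221,242))):
    im=cv2.imread(f"pics/{n}0.png");m=(im.max(2)<60).astype(np.uint8)
    k,l,st,ce=cv2.connectedComponentsWithStats(m);i=l[y,x];c[n]=ce[i]
    cn,_=cv2.findContours((l==i).astype(np.uint8),0,2)
    q=cv2.boxPoints(cv2.minAreaRect(cn[0]));print(n,i,st[i],ce[i],q.tolist())
    print([plane(n,p,135).round(0).tolist() for p in q])
    out.append(cv2.resize(im[y-75:y+75,x-100+10:x+100+10] if n=='top' else im[y-90:y+60,x-110:x+90],(800,600),interpolation=2)[:, :]) 
print('pad',tri(c['scene'],c['top']))
print(np.array(camera_params('wrist')['mount']).round(2).tolist())
cv2.imwrite("pics/c.png",out[0]);cv2.imwrite("pics/d.png",out[1])
E
```

```text
scene 98 [249 237  23  13 259] [260.23938224 243.13513514] [[249.0, 237.0], [271.0, 237.0], [271.0, 249.0], [249.0, 249.0]]
[[486.0, 130.0, 135.0], [474.0, 87.0, 135.0], [441.0, 96.0, 135.0], [452.0, 138.0, 135.0]]
top 71 [208 230  25  24 338] [220.02071006 241.49408284] [[206.95169067382812, 242.17929077148438], [219.14480590820312, 228.4620361328125], [233.11032104492188, 240.87582397460938], [220.91720581054688, 254.59307861328125]]
[[452.0, 138.0, 135.0], [491.0, 125.0, 135.0], [477.0, 85.0, 135.0], [439.0, 97.0, 135.0]]
pad [464.99707557 111.79649547 132.42705946]
[[-0.0, -0.97, -0.23, 65.6], [1.0, -0.0, -0.0, 0.84], [0.0, -0.23, 0.97, -148.37], [0.0, 0.0, 0.0, 1.0]]
```

View pics/c.png

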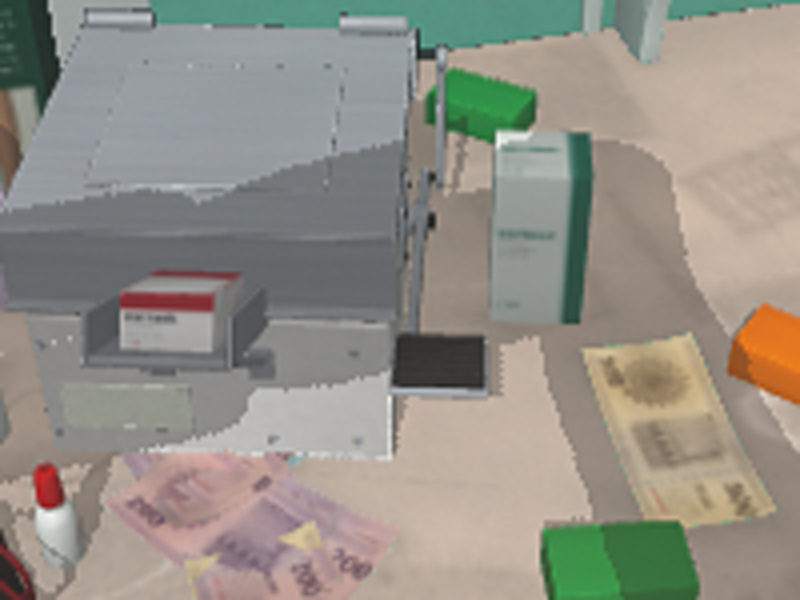

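View pics/d.png

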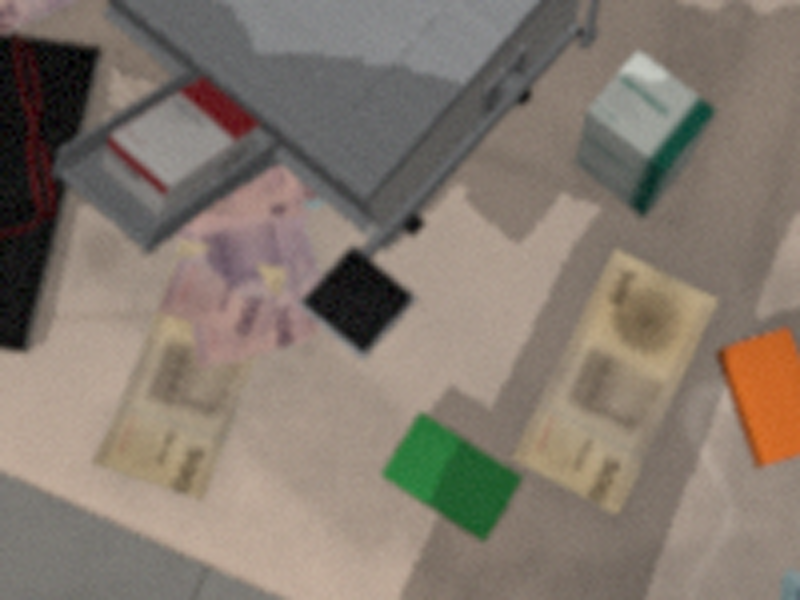

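The crops show the pad as a black square with light rim at scene (260,243) and top (220,241), on the lever's front end. The upright box stands well to its right. So pad ≈ (465,112,132) and bin yaw ≈ -17°. I'll approach with the fingers shut, high over the pad.

step_arm(plan=[[[0,0,-3,0,0],[-1,-1,-6,0.02,0],[-5,-4,-7,0.045,0],[-9,-8,-7,0.045,0],[-13,-11.5,-7,0.045,0],[-17,-15,-7,0.045,0],[-21,-18.5,-7,0.045,0],[-25,-22,-7,0.045,0],[-29,-25.5,-7,0.045,0],[-33,-29,-7,0.045,0],[-37,-32.5,-7,0.045,0],[-40,-35,-7,0.045,0],[-41,-36,-6,0.045,0],[-41,-36,-5,0.045,0],[-41,-36,-4,0.045,0],[-41,-36,-4,0.045,0],[-41,-36,-4,0.045,0]]])

```text
time_s: 2.22
ee_pos: [450.3, 107.3, 276.2]
ee_rot: [180.0, 0.0, 163.1]
force: [-0.1, 0.6, -0.1]
gripper_width: 0.4
gripper_force: 0.0
```

step_arm(plan=[[[0,0,3,0,0],[0,0,6,0,0],[0,0,8,0,0],[0,0,8.6,0,0],[0,0,8.6,0,0],[0,0,8.6,0,0]]])

```text
time_s: 2.98
ee_pos: [451.2, 106.8, 191.0]
ee_rot: [179.9, 0.1, 163.1]
force: [0.6, 0.8, 0.2]
gripper_width: 0.2
gripper_force: 0.0
```

```bash
python3 - <<'E'
from h import *
s=state();print(s['ee_pos'],s['force'])
a=grab_frame("scene")[150:300,140:340];b=grab_frame("wrist")
cv2.imwrite("pics/e.png",np.hstack([cv2.resize(a,(400,300)),cv2.resize(b,(400,300))]))
E
```

```text
[451.21248653 106.78424445 190.98189497] [0.57404363 0.8099864  0.23378996]
```

View pics/e.png

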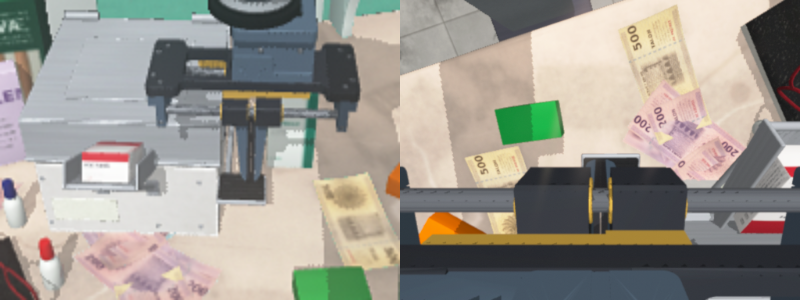

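The shut fingertips stand over the pad (left half, 240,190), clear of the carton at (105,160). The wrist view shows the pad at (610,160) just under the fingers. I'll press down in stages.

step_arm(plan=[[[0,0,1,0,0],[0,0,2,0,0],[0,0,2.5,0,0],[0,0,3,0,0],[0,0,3.4,0,0],[0,0,3.8,0,0],[0,0,4.2,0,0],[0,0,4.2,0,0]]])

```text
time_s: 4.08
ee_pos: [450.6, 106.5, 147.7]
ee_rot: [-180.0, -0.0, 163.1]
force: [-1.5, -0.1, 1.0]
gripper_width: 0.3
gripper_force: 1.2
```

step_arm(plan=[[[0,0,0.4,0,0],[0,0,0.8,0,0],[0,0,1.2,0,0],[0,0,1.6,0,0],[0,0,2.0,0,0],[0,0,2.4,0,0],[0,0,2.8,0,0],[0,0,3.2,0,0],[0,0,3.6,0,0],[0,0,4.0,0,0],[0,0,4.0,0,0],[0,0,4.0,0,0]]])

```text
time_s: 5.58
ee_pos: [450.6, 106.4, 108.0]
ee_rot: [-180.0, 0.0, 163.1]
force: [-1.3, 0.3, 2.2]
gripper_width: 0.3
gripper_force: 0.7
```

```bash
python3 - <<'E'
from h import *
s=state();print(s['ee_pos'],s['force'])
a=grab_frame("scene")[100:300,120:340];b=grab_frame("top")[90:290,120:340]
cv2.imwrite("pics/f.png",np.hstack([cv2.resize(a,(400,364)),cv2.resize(b,(400,364))]))
E
```

```text
[450.64099804 106.43577018 107.95655636] [-1.33073547  0.27498924  2.17263999]
```

View pics/f.png

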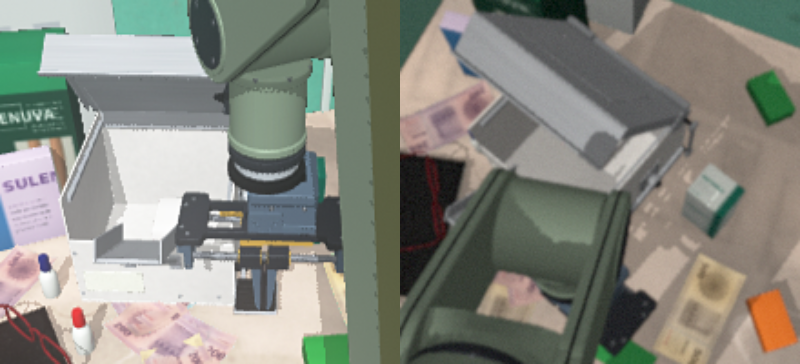

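The lid is well up and the chute is empty (left half, 130,240), so the carton has slid in. I'll press gently on to the stop.

step_arm(plan=[[[0,0,0.2,0,0],[0,0,0.4,0,0],[0,0,0.6,0,0],[0,0,0.6,0,0],[0,0,0.6,0,0]]])

```text
time_s: 6.3
ee_pos: [450.8, 106.6, 102.0]
ee_rot: [180.0, 0.0, 163.1]
force: [-0.1, -1.4, 1.7]
gripper_width: 0.4
gripper_force: 0.6
```

step_arm(plan=[[[0,0,0.1,0,0],[0,0,0.2,0,0],[0,0,0.3,0,0],[0,0,0.3,0,0]]])

```text
time_s: 6.8
ee_pos: [450.6, 106.7, 98.9]
ee_rot: [180.0, -0.0, 163.0]
force: [0.3, 0.1, 0.7]
gripper_width: 0.7
gripper_force: 0.4
```

step_arm(plan=[[[0,0,0.1,0,0],[0,0,0.15,0,0],[0,0,0.15,0,0]]])

```text
time_s: 7.18
ee_pos: [450.7, 106.6, 97.7]
ee_rot: [180.0, 0.0, 163.1]
force: [0.4, 0.4, 4.3]
gripper_width: 0.3
gripper_force: 1.9
```

```bash
python3 - <<'E'
from h import *
s=state();print(s['ee_pos'],s['force'],s['torque'])
f=[]
for i in range(4):
    a=grab_frame("scene");f.append(state()['force'][2])
print(f)
a=a[100:300,120:340];b=grab_frame("top")[90:290,120:340]
cv2.imwrite("pics/g.png",np.hstack([cv2.resize(a,(400,364)),cv2.resize(b,(400,364))]))
E
```

```text
[450.74999089 106.63627823  97.70348728] [0.37728088 0.39157638 4.27667284] [-0.06965266 -0.09677617  0.01956509]
[np.float64(3.623746759446106), np.float64(3.540735009281418), np.float64(3.836063017368424), np.float64(4.8434486631113245)]
```

View pics/g.png

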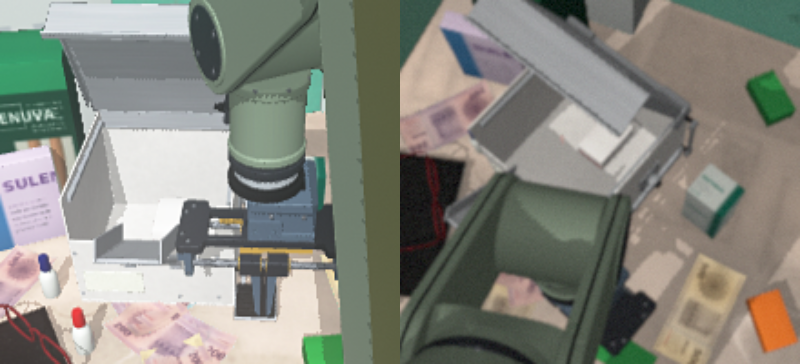

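The top view shows the carton lying inside the bin (600,145). The force is beginning to rise, so I'll press a little further to confirm the stop.

step_arm(plan=[[[0,0,0.1,0,0],[0,0,0.1,0,0],[0,0,0.1,0,0]]])

```text
time_s: 7.8
ee_pos: [450.8, 106.6, 97.4]
ee_rot: [180.0, 0.1, 163.1]
force: [-2.0, -0.5, 10.8]
gripper_width: 0.3
gripper_force: 5.4
```

```bash
python3 - <<'E'
from h import *
a=np.radians(-17);ex=np.array([np.cos(a),np.sin(a),0]);ey=np.array([-np.sin(a),np.cos(a),0]);B=np.array([641,192,0.])
o,d=ray("scene",(147.5,101.6));p=o+d*((100-(o-B)@ey)/(d@ey))
print(p,(p-B)@ex,np.arctan2(p[2]-185,100-(p-B)@ex),np.hypot(p[2]-185,100-(p-B)@ex))
s=state();print(s['ee_pos'],s['force'])
E
```

```text
[666.92407364 288.64339095 369.50218421] -3.4644780494294687 1.0597171225228417 211.53239515041705
[450.84764002 106.63031505  97.3655974 ] [-2.04509387 -0.45149946 10.77427592]
```

The force is 10.8 N on the stop and the lid measures about 1.06 rad or more, so it is fully open. I'll hold briefly, then let it up slowly.

step_arm(plan=[[[0,0,0,0,0],[0,0,0,0,0],[0,0,0,0,0],[0,0,-0.1,0,0],[0,0,-0.3,0,0],[0,0,-0.5,0,0],[0,0,-0.75,0,0],[0,0,-1.0,0,0],[0,0,-1.25,0,0],[0,0,-1.5,0,0],[0,0,-1.75,0,0],[0,0,-2.0,0,0],[0,0,-2.25,0,0],[0,0,-2.5,0,0],[0,0,-2.75,0,0],[0,0,-3.0,0,0],[0,0,-3.25,0,0],[0,0,-3.5,0,0],[0,0,-3.75,0,0],[0,0,-4.0,0,0]]])

```text
time_s: 10.3
ee_pos: [451.3, 106.7, 136.8]
ee_rot: [179.9, 0.1, 163.0]
force: [1.4, 0.0, 1.2]
gripper_width: 0.6
gripper_force: 0.9
```

step_arm(plan=[[[0,0,-0.25,0,0],[0,0,-0.45,0,0],[0,0,-0.65,0,0],[0,0,-0.85,0,0],[0,0,-1.05,0,0],[0,0,-1.25,0,0],[0,0,-1.45,0,0],[0,0,-1.65,0,0],[0,0,-1.8,0,0],[0,0,-1.95,0,0],[0,0,-2.1,0,0],[0,0,-2.25,0,0],[0,0,-2.4,0,0],[0,0,-2.55,0,0],[0,0,-2.7,0,0],[0,0,-2.85,0,0],[0,0,-3.0,0,0],[0,0,-3.2,0,0],[0,0,-3.5,0,0],[0,0,-4.0,0,0]]])

```text
time_s: 12.8
ee_pos: [450.5, 106.5, 176.7]
ee_rot: [-180.0, -0.0, 163.1]
force: [0.5, -0.4, -0.9]
gripper_width: 0.5
gripper_force: 0.0
```

step_arm(plan=[[[0,0,-1,0,0],[0,0,-3,0,0],[0,0,-6,0,0],[0,0,-9,0,0],[4,0,-11,0,0],[8,0,-12,0,0],[8,0,-12,0,0],[8,0,-12,0,0]]])

```text
time_s: 13.8
ee_pos: [374.5, 129.8, 296.8]
ee_rot: [180.0, 0.1, 163.1]
force: [0.5, 0.1, -0.4]
gripper_width: 0.2
gripper_force: 0.0
```

```bash
python3 - <<'E'
from h import *
a=grab_frame("scene")[100:300,120:340];b=grab_frame("top")[90:290,120:340]
cv2.imwrite("pics/i.png",np.hstack([cv2.resize(a,(400,364)),cv2.resize(b,(400,364))]))
s=state();print(s['time_s'],s['ee_pos'],s['force'])
E
```

```text
13.9 [374.72102172 129.67269756 296.25711994] [ 0.01946886 -0.14909322 -0.2435915 ]
```

View pics/i.png

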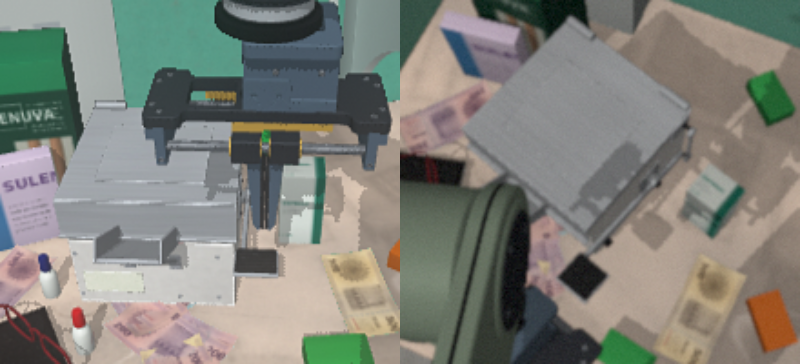

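The lid is shut (left half, 150,190), the chute is empty, and the lever is up with its pad at (255,262). The upright box and both bottles are standing in place, and the arm is clear.

```bash
python3 -c "
from workcell import *
print(job_done())"
```

```text
the job is handed in; nothing more can be done
None
```

The job is handed in, with no verdict returned: the last pictures show the carton slid into the bin, the lever let up slowly, the lid shut, the arm clear, and the box and bottles still standing.

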